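Swing the board holder to its next locked station

ROBOT

A 6-joint arm with a two-finger parallel gripper is mounted at the origin on the work surface. World frame = base frame: x ahead of the robot, y to its left, z up, the work surface at z = 0. Lengths are in m, angles in rad, forces in N, time in s.
With the tool pointing down it reaches from about 0.425 to 0.95 m from the base axis. Payload 3.5 kg.
Tool frame: the origin (TCP) lies midway between the tips of the shut fingers; the grasp point (between the pads) lies 19 mm behind it; x points along the fingers, y is the direction in which the jaws open and shut, and the axes are right-handed (so a half turn about x gives the same grasp; the last joint's range is limited). The gripper opens to 85 mm and grips with 20 to 120 N. Pads are 22 mm wide; open, the fingers measure 114 mm over their backs; the gripper's body (76 mm by 85 mm) begins 54 mm behind the grasp point. The pads swing forward as they close: fully open they stand 13 mm farther back than shut.
Start: joints at [-1.362, 0.286, 1.577, -0, 1.279, -0.15], TCP at [0.237, -0.632, 0.231] pointing down, gripper open.
Joint ranges: [-2.77, 2.77], [-0.9, 2.22], [0.21, 2.48], [-1.53, 4.67], [0.24, 2.81], [-2.84, 2.84]. Speed limits (rad/s): [2.79, 2.79, 3.14, 3.14, 3.14, 3.14].

INTERFACE

Orientations are given as a unit quaternion [x, y, z, w].
In Python, from plant import ctrl, vision gives the robot as it stands. The module is installed in compiled form; this text tells all that it offers.
- The arm moves only by the tool play_rows, never from a script. Its arguments are lists of equal length, an entry for each row: "claw": the closure in counts, from 0 (fully open) to 255 (shut); "travel": the shift along the tool's x, y, z in m, a list of three; "dr": the turn, a rotation vector about the tool's x, y, z in rad, a list of three. In form: {"claw": [claw, ...], "travel": [[tx, ty, tz], ...], "dr": [[wx, wy, wz], ...]}. A call has 1 to 20 rows; each row is the pose to reach, as a shift and turn from the pose measured when the call began, along the tool's axes at that moment; what a row does not reach only later rows make up. A row lasts 1/10 s, in which the tool goes at most 50 mm and 8.59 degrees, less where a joint would pass 70% of its speed; a pose out of reach is approached as far as the arm can. A call with a gripper value outside its range is refused whole. The fingers move at their own pace and stop on an object; "force" is the grip in N (left out, the last holds). Time passes only in rows, so rows that repeat a pose let the fingers close. It gives the time, the measured TCP pose, the force and the opening at its end, in the units of the state.
- ctrl.get_state(): the state, without advancing time (a new reading comes with each control period).
- vision.read_camera(name): name is "scene" or "top" or "wrist"; returns a dict with "img" (420x560x3 uint8, red, green, blue), "range_z" (420x560 float32, m along the optical axis (not along the pixel's ray), 0 where there is no reading), "K" (3x3 intrinsics, pixels), "world_to_cam" (4x4, takes a point from world to camera coordinates). Camera axes: x right, y up, looking along -z (the intrinsics and any distortion apply to the point x, -y, -z); pixel columns grow to the right and rows downward; lengths in m; the calibration is good to about 2 mm. A picture is of the moment at which its call begins.
- ctrl.sign_off(): hands the job in, once; it reports no verdict.
The state is a dict: "time": time; "qpos": joint angles; "dq": joint speeds; "joint_efforts": joint torques, N m; "eef_pos": TCP position; "tcp_rot": TCP orientation; "contact_force": force on the tool from outside, world axes, zero at the start; "wrist_torque": the same for the moment, N m; "opening": opening from 0.0 (shut) to 1.0 (fully open).
Only numpy, scipy, OpenCV 4.12 (cv2) and the standard library are available. Lean on these libraries where they do the work, as an engineer would, in place of code of your own. Each camera call takes 0.05 s, during which the arm holds its last target.

TASK

Turn the circuit-board holder on to its next station: pull up the ring of its spring lock, swing the arm anticlockwise (seen from above) to the very next stop block, and let the pin drop fully home in that block's notch, then let go. The block was clamped by hand roughly a fifth of a turn on, so let the pin ride on the block and feel for the notch, and never force the pin against a block. Loose parts stand unsoldered on the board, so keep them standing, and leave the other things on the bench alone.

Things in the scene. Friction and masses are not known exactly. Their poses are not given: they have to be found in the camera images.
- base: round fixed base of the board holder, aluminium, 304 mm across, its flat rim 35 mm above the bench; origin on the swivel axis at bench level, z up. With the swivel at 0 the arm and its ring point along this body's -x. Three alike dark steel stop blocks are clamped on the rim, with notches at 0, about 70, and 140 degrees anticlockwise; the last is not wanted.
- first_notch (a point): top of the first stop block at its notch, where the pin starts, 125 mm from the axis, 46 mm above the bench. Every block is an arc 11 mm high and 36 mm wide, reaching 26 degrees either side of a 12.5 mm wide, full-depth notch at its middle; ends square. Between blocks the pin would drop to the rim and then meet the next block's end.
- next_about (a point): nominal place of the next notch: 70 degrees anticlockwise of the first, 125 mm from the axis, 46 mm above the bench. The block was clamped by hand: its real notch is anywhere from 60 to 80 degrees (swivel 1.05 to 1.40 rad). It can be seen from above but is not measured. From 54 to 86 degrees there is always that block (or its notch) under the pin.
- swivel (a joint): turn of the board holder about the base's vertical axis, rad, 0 at the first notch (about 0.01 play either way), growing anticlockwise seen from above, free to 2.6. It stays where it is left; about 2 N at the ring turn it with the pin up, about 4 N with the pin dragging on a block.
- lock (a joint): lift of the ring and pin, m: 0 = pin fully down, 0.015 = end of travel. The pin's end is 0.5 mm above the rim at 0, so it clears a block's top above 0.0105 and rests on a block at 0.0105. The spring pulls down with about 6 N at 0 and 10 N at 0.015; let go, the pin drops in about 0.1 s.
- ring (a point): centre of the steel pull ring standing upright at the arm's end: 34 mm outside, 23 inside, 9 thick; 125 mm from the swivel axis, 107 mm above the bench with the pin down. Flat faces look along the turning: pinch it from above across the 9 mm, its y axis (tangential); x radial, z up. Sleeve below ends 76 mm up. With fingers a few mm open around it, it slides down freely while they push.
- pin: locking pin below the ring, steel, 10 mm across, lower edge stepped in by 1 mm; origin at the centre of its lower end, 35.5 mm above the bench when down, straight below the ring. Loads on it must stay under 35 N.
- capacitor: can capacitor 22 mm across, 30 mm tall, 30 g, standing loose on the board (board top 92 mm above the bench) near the middle of the holder; origin at its foot, z up.
- choke: coil block 28 x 24 x 24 mm, 50 g, standing loose on the board near the swivel axis; origin under its centre, z up.
- parts_tray: black divided tray of small parts, 100 x 140 x 28 mm, beside the base; origin under its centre.
- screwdriver: screwdriver 170 mm long lying on the bench beside the base; origin at its middle, x along it.
- spool: steel-coloured spool 60 mm across, 46 mm tall, standing beside the base; origin under its centre.
- flux_bottle: small white bottle 38 mm across, 85 mm tall; origin under its centre.
- mug: white mug 76 mm across, 85 mm tall, to the robot's left; origin under its centre.
Mind the look-alikes: they are no part of the job. Leave any purple or turquoise look-alike of the choke alone.

How it is judged:
By the outcome, as a careful person would: the job done as asked, in the order asked, and still so for the second after the job is handed in, with the robot touching nothing.
It also fails if it takes over 46 s, if anything falls off the work surface, if the arm or the gripper's body presses on something with over 40 N, if the wrist force passes 120 N, or if a joint passes its speed limit or range.

## Working session

There is one attempt and no reset: what is moved stays moved. The work goes in short steps, Python scripts to look and compute and a tool call to move; the robot and the scene stay as the last step left them, time stands still between calls to the robot, and variables do not carry over. Pictures are saved under pics/ and viewed, and the job is handed in when it is done.

Besides the shell and the picture viewer there is one more tool, called after "Emit:" as name(argument=value, ...) on one line, values as JSON. play_rows: Moves the arm, as the interface text tells. Its arguments: {"type":"object","properties":{"claw":{"type":"array","items":{"type":"number"}},"travel":{"type":"array","items":{"type":"array","items":{"type":"number"}}},"dr":{"type":"array","items":{"type":"array","items":{"type":"number"}}},"force":{"type":"number"}},"required":["claw","travel","dr"]}

```bash
mkdir -p pics; ls; cat > h.py <<'E'
import numpy as np, cv2, pickle
from plant import ctrl, vision
def snap(name, fn):
    d=vision.read_camera(name); cv2.imwrite(f'pics/{fn}.png', d['img'][:,:,::-1]); pickle.dump(d,open(f'pics/{fn}.pkl','wb')); return d
E
python3 - <<'E'
from h import *
for n in ['scene','top','wrist']:
    d=snap(n,n+'0'); print(n,d['K'].tolist(),d['world_to_cam'].round(4).tolist(),[k for k in d])
print(ctrl.get_state())
E
```

```text
pics
scene [[519.6083226153703, 0.0, 280.4442312353756], [0.0, 519.6083226153703, 206.56602013169214], [0.0, 0.0, 1.0]] [[0.2127, 0.9771, 0.009, -0.1966], [-0.7953, 0.1678, 0.5825, 0.3857], [0.5677, -0.1311, 0.8128, -1.5356], [0.0, 0.0, 0.0, 1.0]] ['img', 'range_z', 'K', 'world_to_cam']
top [[399.663427045746, 0.0, 280.42556991698643], [0.0, 399.663427045746, 203.12060778774094], [0.0, 0.0, 1.0]] [[0.0143, -0.9999, 0.0018, 0.0547], [0.9983, 0.0144, 0.056, -0.5915], [-0.0561, 0.001, 0.9984, -1.0884], [0.0, 0.0, 0.0, 1.0]] ['img', 'range_z', 'K', 'world_to_cam']
wrist [[290.4604202434544, 0.0, 281.68735233187437], [0.0, 290.4604202434544, 211.5598230004996], [0.0, 0.0, 1.0]] [[0.3516, -0.9362, -0.0018, -0.6747], [0.8925, 0.3357, -0.3013, 0.0398], [0.2827, 0.1043, 0.9535, -0.3799], [0.0, 0.0, 0.0, 1.0]] ['img', 'range_z', 'K', 'world_to_cam']
{'time': 0.15, 'qpos': array([-1.36200571e+00,  2.87010095e-01,  1.57784643e+00,  2.46229832e-06,
        1.27860880e+00, -1.49981238e-01]), 'dq': array([-0.00104583, -0.00288268, -0.00325928, -0.00012916, -0.00140709,
       -0.00066768]), 'joint_efforts': array([ 7.02127472e-04, -4.06604469e+01, -2.93141198e+01, -1.26852901e-04,
        3.94759525e-03,  1.35855529e-05]), 'eef_pos': array([ 0.23694119, -0.63149711,  0.23022989]), 'tcp_rot': array([-0.69574126, -0.12682733,  0.69577853, -0.12550367]), 'contact_force': array([-0.31936065,  0.0991932 ,  0.43575814]), 'wrist_torque': array([0.03400728, 0.03725303, 0.03812611]), 'opening': 1.002847052121707}
```

View pics/scene0.png

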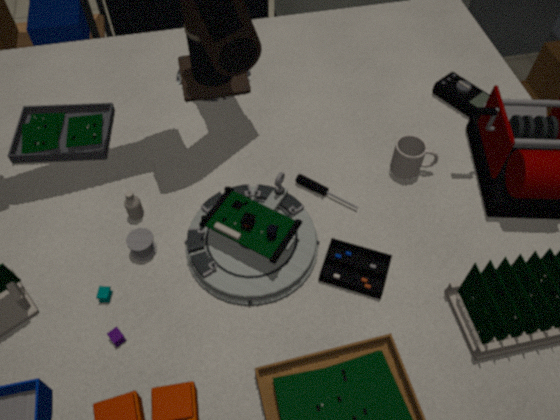

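View pics/top0.png

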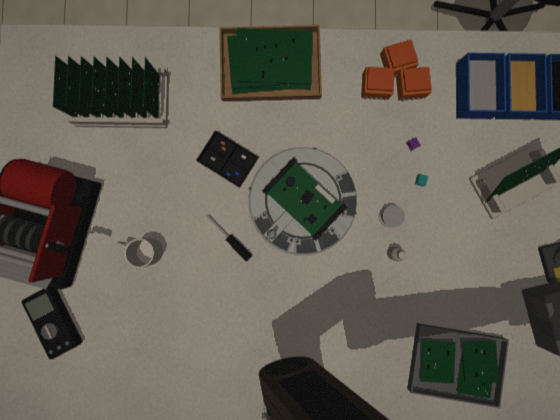

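View pics/wrist0.png

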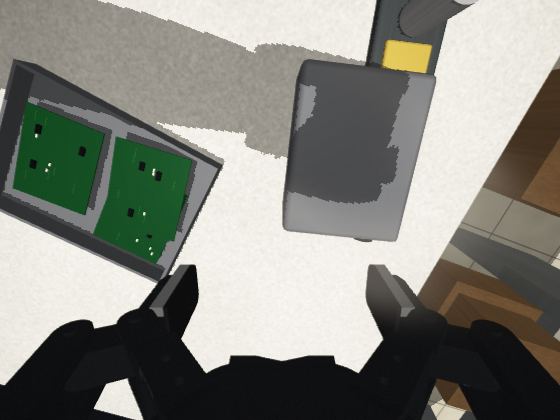

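Top view: the base is centred near (302,200), the ring sits near (271,237), and the blocks run along the lower rim. I'll zoom in and measure.

```bash
cat >> h.py <<'E'
def pts(d):
    z=d['range_z']; K=d['K']; h,w=z.shape
    u,v=np.meshgrid(np.arange(w),np.arange(h))
    x=(u-K[0,2])/K[0,0]*z; y=(v-K[1,2])/K[1,1]*z
    P=np.stack([x,-y,-z],-1); M=np.linalg.inv(d['world_to_cam'])
    W=P@M[:3,:3].T+M[:3,3]; W[z==0]=np.nan
    return W
def proj(d,p):
    p=np.atleast_2d(p); c=np.c_[p,np.ones(len(p))]@d['world_to_cam'].T
    K=d['K']; return np.c_[K[0,0]*c[:,0]/-c[:,2]+K[0,2], K[1,1]*-c[:,1]/-c[:,2]+K[1,2]]
def load(fn): return pickle.load(open(f'pics/{fn}.pkl','rb'))
E
python3 - <<'E'
from h import *
d=load('top0'); W=pts(d)
c=d['img'][130:270,230:380,::-1]; c=cv2.convertScaleAbs(c,alpha=1.6); cv2.imwrite('pics/topz.png',cv2.resize(c,None,fx=5,fy=4.2857*1,interpolation=cv2.INTER_CUBIC)[:600])
c=d['img'][130:270,230:380,::-1]; 
cv2.imwrite('pics/topz.png',cv2.resize(cv2.convertScaleAbs(c,alpha=1.6),(640,597),interpolation=cv2.INTER_CUBIC))
s=load('scene0'); c=s['img'][160:310,170:340,::-1]
cv2.imwrite('pics/scenez.png',cv2.resize(cv2.convertScaleAbs(c,alpha=1.6),(680,600),interpolation=cv2.INTER_CUBIC))
# rim fit
for n,dd in(('top',d),('scene',s)):
    W=pts(dd); z=W[...,2]; m=(abs(z-.035)<.004)&(np.hypot(W[...,0]-.6,W[...,1])<.35)
    lab=cv2.connectedComponentsWithStats(m.astype(np.uint8))
    i=1+np.argmax(lab[2][1:,4]); p=W[lab[1]==i]
    print(n,lab[2][i],p.min(0),p.max(0))
    hull=cv2.convexHull(p[:,:2].astype(np.float32)); print(cv2.minEnclosingCircle(hull))
E
```

```text
top [ 250  148  106   76 2718] [ 0.53524416 -0.13962526  0.03100691] [0.74256883 0.14664096 0.03899282]
((0.599726140499115, 0.0035748130176216364), 0.14514464139938354)
scene [ 188  205  129   93 4345] [ 0.52507819 -0.14005385  0.03100562] [0.74378054 0.14900281 0.03899913]
((0.6001448631286621, 0.004655012395232916), 0.14590901136398315)
```

View pics/topz.png

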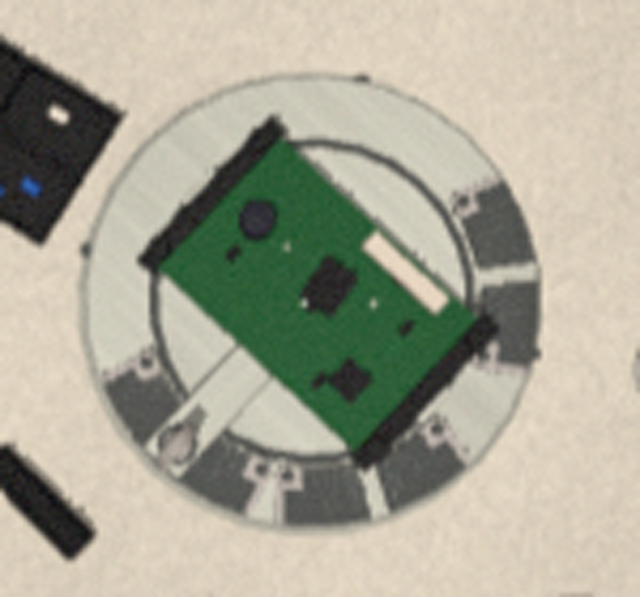

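View pics/scenez.png

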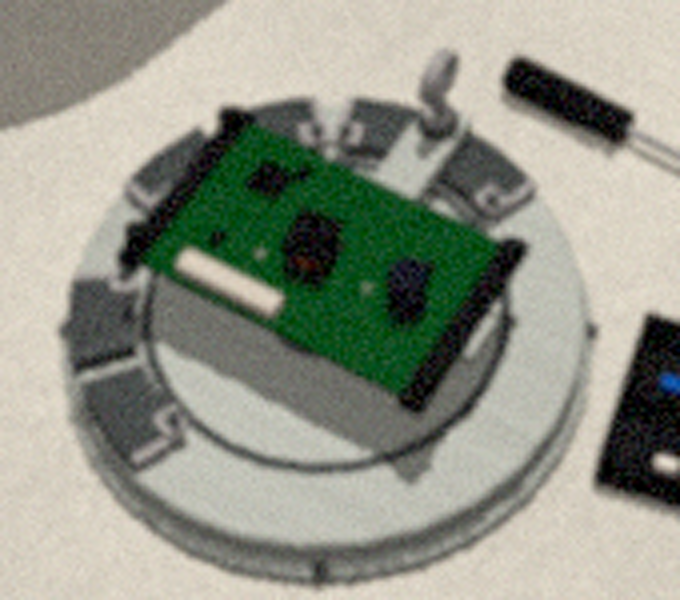

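```bash
python3 - <<'E'
from h import *
from scipy.optimize import least_squares
from scipy.ndimage import map_coordinates as mc
C={}
for n in('top','scene'):
    d=load(n+'0'); W=pts(d); z=np.nan_to_num(W[...,2])
    g=cv2.cvtColor(d['img'],cv2.COLOR_RGB2GRAY).astype(float)
    c=np.array([.60,.004])
    for it in range(4):
        E=[]
        for a in np.linspace(0,2*np.pi,240,endpoint=False):
            r=np.arange(.140,.166,.0003); p=np.c_[c[0]+r*np.cos(a),c[1]+r*np.sin(a),np.full(len(r),.035)]
            uv=proj(d,p); h=mc(z,[uv[:,1],uv[:,0]],order=1)
            i=np.argmax(h<.022)
            if h[0]>.028 and i>0: E.append([*p[i,:2]])
        E=np.array(E)
        f=least_squares(lambda q:np.hypot(E[:,0]-q[0],E[:,1]-q[1])-q[2],[*c,.15],loss='soft_l1',f_scale=.001)
        c=f.x[:2]
    print(n,f.x,len(E))
    C[n]=c
    # ring points: z>.1 near
    m=(z>.094)&(z<.14)&(np.hypot(W[...,0]-c[0],W[...,1]-c[1])>.105)&(np.hypot(W[...,0]-c[0],W[...,1]-c[1])<.15)
    p=W[m]; print('ring',len(p),p.mean(0),p.min(0),p.max(0), np.degrees(np.arctan2(p[:,1].mean()-c[1],p[:,0].mean()-c[0])))
c=C['top']; d=load('top0')
# polar unwrap at z=.046
ang=np.radians(np.arange(90,360,.25)); r=np.arange(.085,.165,.0005)
A,R=np.meshgrid(ang,r); p=np.c_[(c[0]+R*np.cos(A)).ravel(),(c[1]+R*np.sin(A)).ravel(),np.full(A.size,.046)]
uv=proj(d,p).astype(np.float32)
im=cv2.remap(d['img'],uv[:,0].reshape(A.shape),uv[:,1].reshape(A.shape),cv2.INTER_CUBIC)
out=cv2.resize(im[:,:,::-1],None,fx=.74,fy=2); 
for k in range(90,360,10): cv2.putText(out,str(k),(int((k-90)*4*.74),10),0,.3,(0,0,255))
cv2.imwrite('pics/polar.png',cv2.convertScaleAbs(out,alpha=1.6))
g=im[(r>.112)&(r<.14)].mean((0,2)); 
for a,v in zip(np.degrees(ang)[::4],g[::4]): print(int(a),int(v),end=' ')
E
```

```text
top [0.59802963 0.00272872 0.14518875] 238
ring 70 [0.53328248 0.0670252  0.11269145] [ 0.49179371 -0.10530996  0.09417659] [0.70326944 0.11108833 0.12508178] 135.20009911537826
scene [0.59739322 0.00408062 0.14942409] 235
ring 155 [0.5538668  0.05761328 0.10780104] [ 0.49214474 -0.1048142   0.09424594] [0.70587552 0.11169828 0.12872658] 129.1139333699361
90 124 91 124 92 124 93 125 94 125 95 125 96 124 97 124 98 125 99 125 100 125 101 124 102 125 103 125 104 126 105 126 106 125 107 123 108 117 109 108 110 101 111 95 112 80 113 70 114 71 115 69 116 62 117 57 118 55 119 53 119 53 121 54 122 54 123 53 124 53 125 53 126 52 127 53 128 52 129 53 130 66 131 92 132 97 133 84 134 75 135 77 136 89 137 96 138 96 139 93 140 90 141 88 142 89 143 99 144 86 145 61 146 53 147 53 148 53 149 53 150 54 151 56 152 54 153 54 154 55 155 55 156 54 157 55 158 58 159 65 160 70 161 69 162 70 163 83 164 103 165 111 166 119 167 125 168 125 169 121 170 109 171 103 172 93 173 74 174 65 175 68 176 69 177 64 178 56 179 53 180 53 181 54 182 53 183 53 184 55 185 55 186 54 187 55 188 54 189 53 190 53 191 55 192 57 19
[... 556 characters left out ...]
68 53 269 53 270 53 271 53 272 52 273 53 274 54 275 60 276 84 277 110 278 120 279 122 280 112 281 87 282 62 283 53 284 53 285 53 286 53 287 52 288 52 289 52 290 53 291 53 292 54 293 53 294 52 295 53 296 52 297 52 298 54 299 57 300 65 301 70 302 69 303 69 304 81 305 93 306 102 307 111 308 117 309 121 310 123 311 123 312 123 313 123 314 124 315 124 316 124 317 123 318 124 319 124 320 124 321 124 322 123 323 123 324 123 325 124 326 124 327 123 328 124 329 123 330 123 331 123 332 123 333 123 334 123 335 123 336 123 337 123 338 123 339 123 340 123 341 122 342 123 343 123 344 123 345 123 346 122 347 123 348 122 349 122 350 122 351 122 352 122 353 121 354 121 355 122 356 121 357 121 358 121 359 121
```

View pics/polar.png

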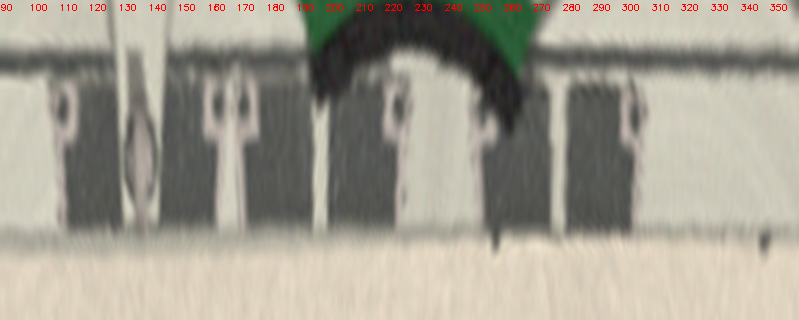

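```bash
python3 - <<'E'
from h import *
from scipy.spatial.transform import Rotation as R
s=ctrl.get_state(); T=R.from_quat(s['tcp_rot']).as_matrix(); print(T.round(3))
d=load('wrist0'); M=np.linalg.inv(d['world_to_cam'])
print('cam in tool', (T.T@(M[:3,3]-s['eef_pos'])).round(4)); print((T.T@M[:3,:3]).round(3))
print('yaw of tool y', np.degrees(np.arctan2(T[1,1],T[0,1])), 'q1',np.degrees(s['qpos'][0]),'q6',np.degrees(s['qpos'][5]))
# clean ring
d=load('top0'); W=pts(d); c=[.598,.003]
for n in('top0','scene0'):
    W=pts(load(n)); m=(W[...,2]>.096)&(W[...,2]<.14)&(np.hypot(W[...,0]-.507,W[...,1]-.09)<.035); p=W[m]
    print(n,len(p),p.mean(0),np.median(p,0),p.min(0),p.max(0))
E
```

```text
[[-0.     0.351 -0.936]
 [ 0.002 -0.936 -0.351]
 [-1.    -0.002 -0.   ]]
cam in tool [-0.1427  0.0005 -0.0768]
[[-0.     0.302 -0.953]
 [ 1.    -0.    -0.   ]
 [-0.    -0.953 -0.302]]
yaw of tool y -69.44391255562572 q1 -78.03717870194747 q6 -8.593291946677313
top0 49 [0.50573419 0.08684606 0.1191    ] [0.50495324 0.08800509 0.12013667] [0.49179371 0.07340184 0.10633633] [0.51982898 0.09836399 0.12508178]
scene0 96 [0.5078871 0.0865505 0.1131961] [0.50818036 0.08581692 0.11484786] [0.49500694 0.07353759 0.096552  ] [0.51953583 0.10034101 0.12872658]
```

```bash
cat >> h.py <<'E'
from scipy.spatial.transform import Rotation as R
def Rdown(yaw):  # tool x down, y at yaw (deg)
    y=np.array([np.cos(np.radians(yaw)),np.sin(np.radians(yaw)),0]); x=np.array([0,0,-1.]); return np.c_[x,y,np.cross(x,y)]
def rows(targets, s=None, nd=4):
    s=s or ctrl.get_state(); T=R.from_quat(s['tcp_rot']).as_matrix(); p0=np.array(s['eef_pos'])
    tr=[];dr=[]
    for p,yaw in targets:
        tr.append([round(float(v),nd)+0. for v in T.T@(np.array(p)-p0)])
        dr.append([round(float(v),3)+0. for v in R.from_matrix(T.T@Rdown(yaw)).as_rotvec()])
    print('travel',tr); print('dr',dr)
def pos():
    s=ctrl.get_state(); T=R.from_quat(s['tcp_rot']).as_matrix()
    print('t',round(s['time'],2),'p',s['eef_pos'].round(4),'yaw',np.degrees(np.arctan2(T[1,1],T[0,1])).round(2),'xdown',T[:,0].round(3),'F',s['contact_force'].round(2),'op',round(s['opening'],3),'q',s['qpos'].round(2))
E
python3 - <<'E'
from h import *
s=ctrl.get_state();p0=s['eef_pos'];w=np.array([.52,-.33,.23]);e=np.array([.51,.082,.20])
n1,n2=9,9
t=[]
for i in range(1,n1+n2+1):
    p=p0+(w-p0)*i/n1 if i<=n1 else w+(e-w)*(i-n1)/n2
    t.append((p,-69.44+117.44*i/(n1+n2)))
rows(t,nd=3)
E
```

```text
travel [[0.0, -0.02, -0.041], [0.0, -0.041, -0.082], [0.0, -0.061, -0.124], [0.0, -0.081, -0.165], [0.0, -0.102, -0.206], [0.0, -0.122, -0.247], [0.001, -0.142, -0.288], [0.001, -0.163, -0.33], [0.001, -0.183, -0.371], [0.004, -0.226, -0.386], [0.008, -0.269, -0.401], [0.011, -0.313, -0.416], [0.014, -0.356, -0.431], [0.018, -0.399, -0.446], [0.021, -0.442, -0.461], [0.025, -0.486, -0.476], [0.028, -0.529, -0.491], [0.031, -0.572, -0.506]]
dr [[-0.114, 0.0, 0.002], [-0.228, 0.0, 0.002], [-0.342, -0.001, 0.002], [-0.456, -0.001, 0.002], [-0.569, -0.001, 0.002], [-0.683, -0.001, 0.002], [-0.797, -0.001, 0.002], [-0.911, -0.001, 0.002], [-1.025, -0.001, 0.002], [-1.139, -0.001, 0.001], [-1.253, -0.001, 0.001], [-1.367, -0.002, 0.001], [-1.48, -0.002, 0.001], [-1.594, -0.002, 0.001], [-1.708, -0.002, 0.001], [-1.822, -0.002, 0.001], [-1.936, -0.002, 0.001], [-2.05, -0.002, 0.001]]
```

Emit:
play_rows(claw=[0,0,0,130,130,130,130,130,130,130,130,130,130,130,130,130,130,130,130,130], travel=[[0,-0.02,-0.041],[0,-0.041,-0.082],[0,-0.061,-0.124],[0,-0.081,-0.165],[0,-0.102,-0.206],[0,-0.122,-0.247],[0.001,-0.142,-0.288],[0.001,-0.163,-0.33],[0.001,-0.183,-0.371],[0.004,-0.226,-0.386],[0.008,-0.269,-0.401],[0.011,-0.313,-0.416],[0.014,-0.356,-0.431],[0.018,-0.399,-0.446],[0.021,-0.442,-0.461],[0.025,-0.486,-0.476],[0.028,-0.529,-0.491],[0.031,-0.572,-0.506],[0.031,-0.572,-0.506],[0.031,-0.572,-0.506]], dr=[[-0.114,0,0.002],[-0.228,0,0.002],[-0.342,-0.001,0.002],[-0.456,-0.001,0.002],[-0.569,-0.001,0.002],[-0.683,-0.001,0.002],[-0.797,-0.001,0.002],[-0.911,-0.001,0.002],[-1.025,-0.001,0.002],[-1.139,-0.001,0.001],[-1.253,-0.001,0.001],[-1.367,-0.002,0.001],[-1.48,-0.002,0.001],[-1.594,-0.002,0.001],[-1.708,-0.002,0.001],[-1.822,-0.002,0.001],[-1.936,-0.002,0.001],[-2.05,-0.002,0.001],[-2.05,-0.002,0.001],[-2.05,-0.002,0.001]])

```text
time: 2.15
eef_pos: [0.5094, 0.0827, 0.2001]
tcp_rot: [0.252, 0.661, -0.253, 0.66]
contact_force: [0.7, -0.5, 0.9]
opening: 0.49
```

```bash
python3 - <<'E'
from h import *
d=snap('wrist','w1'); pos()
W=pts(d)
cv2.imwrite('pics/w1b.png',cv2.resize(d['img'][:,:,::-1],(800,600)))
m=(W[...,2]>.094)&(W[...,2]<.135)&(np.hypot(W[...,0]-.507,W[...,1]-.087)<.03); p=W[m]; v=np.argwhere(m)
print(len(p),p.mean(0),np.median(p,0),p.min(0),p.max(0)); print(v.min(0),v.max(0))
E
```

```text
t 2.2 p [0.5097 0.0817 0.2002] yaw 48.02 xdown [-0. -0. -1.] F [0.06 0.04 0.21] op 0.49 q [-0.04 -0.04  1.99 -0.    1.19 -0.88]
433 [0.50296345 0.09001273 0.12009245] [0.50231754 0.09052358 0.12150807] [0.49101865 0.07502751 0.10611124] [0.51917214 0.10143165 0.12559829]
[188 279] [227 289]
```

View pics/w1b.png

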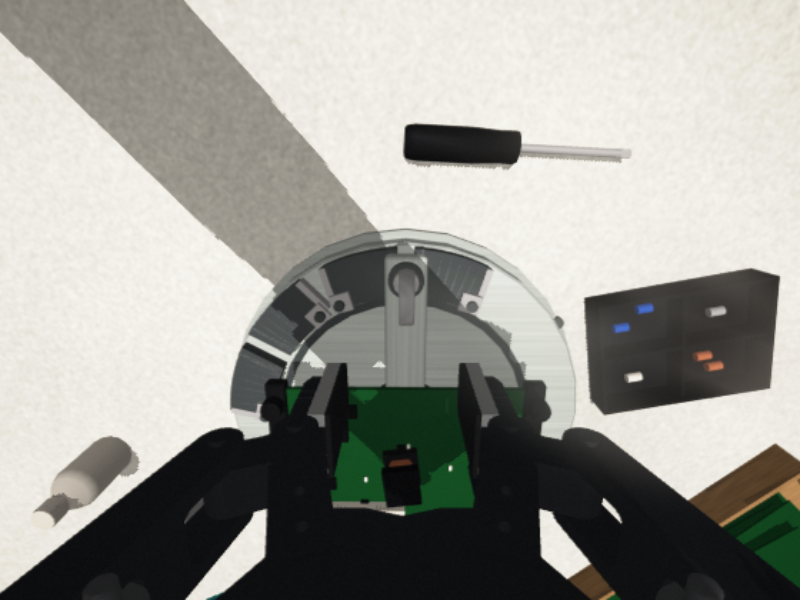

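```bash
python3 - <<'E'
from h import *
from scipy.ndimage import map_coordinates as mc
from scipy.optimize import minimize
for fn,secs in(('w1',[(112,126),(148,161),(178,192),(202,212)]),('top0',[(114,127),(147,160),(178,193),(203,215),(262,272),(284,298)])):
    d=load(fn); g=cv2.GaussianBlur(cv2.cvtColor(d['img'],cv2.COLOR_RGB2GRAY).astype(float),(0,0),.7)
    A=np.radians(np.concatenate([np.arange(a,b,.5) for a,b in secs]))
    def S(c,r,z):
        uv=proj(d,np.c_[c[0]+r*np.cos(A),c[1]+r*np.sin(A),np.full(len(A),z)]); return mc(g,[uv[:,1],uv[:,0]],order=1)
    def cost(c): # block outer edge at .143: dark inside, light outside
        return -np.mean(np.clip(S(c,.1455,.046)-S(c,.1405,.046),0,60))
    best=min(((cost((x,y)),x,y) for x in np.arange(.585,.612,.001) for y in np.arange(-.008,.016,.001)))
    f=minimize(cost,best[1:],method='Nelder-Mead'); print(fn,best,f.x,f.fun)
    c=f.x
    # notch profile
    if True:
        r=np.arange(.125,.141,.001)
        a=np.arange(100,310,.1); 
        AA,RR=np.meshgrid(np.radians(a),r)
        uv=proj(d,np.c_[(c[0]+RR*np.cos(AA)).ravel(),(c[1]+RR*np.sin(AA)).ravel(),np.full(AA.size,.046)])
        I=mc(g,[uv[:,1],uv[:,0]],order=1,mode='constant').reshape(AA.shape).mean(0)
        lev=(np.percentile(I,10)+np.percentile(I,75))/2
        k=np.nonzero(np.diff((I>lev).astype(int)))[0]; print('crossings',[(round(a[i],1),'up' if I[i+1]>I[i] else 'dn') for i in k])
    W=pts(d); m=(W[...,2]>.112)&(W[...,2]<.135)&(np.hypot(W[...,0]-.505,W[...,1]-.088)<.025); p=W[m][:,:2]-c
    ang=np.degrees(np.arctan2(p[:,1],p[:,0])); print('ring ang',np.median(ang),ang.mean(),ang.std(),'r',np.hypot(*p.T).min(),np.hypot(*p.T).max(),'z',np.percentile(W[m][:,2],[50,95]))
E
```

```text
w1 (np.float64(-58.04465815004649), np.float64(0.597), np.float64(0.002)) [0.59737338 0.00210863] -58.09714496604914
crossings [(np.float64(152.3), 'dn'), (np.float64(161.6), 'up'), (np.float64(172.8), 'dn'), (np.float64(181.9), 'up'), (np.float64(198.6), 'dn'), (np.float64(200.4), 'up'), (np.float64(236.2), 'dn')]
ring ang 137.05150152367614 137.02623204958076 1.1354556764367076 r 0.11015079250930808 0.14145216465845586 z [0.12177713 0.12450211]
top0 (np.float64(-42.297839421348215), np.float64(0.599), np.float64(0.002999999999999999)) [0.59883253 0.00257811] -42.56460259436856
crossings [(np.float64(112.3), 'dn'), (np.float64(131.2), 'up'), (np.float64(143.8), 'dn'), (np.float64(162.8), 'up'), (np.float64(172.6), 'dn'), (np.float64(195.1), 'up'), (np.float64(200.6), 'dn'), (np.float64(223.4), 'up'), (np.float64(252.6), 'dn'), (np.float64(275.6), 'up'), (np.float64(280.8), 'dn'), (np.float64(303.4), 'up')]
ring ang 137.7534609133792 137.78462186204052 1.2029636645349202 r 0.1095667799978054 0.13993385011556156 z [0.12028805 0.12392578]
```

```bash
python3 - <<'E'
from h import *
rows([((.506,.087,.135),47.4)])
E
```

```text
travel [[0.0652, 0.0015, -0.0063]]
dr [[0.011, 0.0, 0.0]]
```

Emit:
play_rows(claw=[130,130,130,130], travel=[[0.02,0.0015,-0.0063],[0.045,0.0015,-0.0063],[0.065,0.0015,-0.0063],[0.065,0.0015,-0.0063]], dr=[[0.011,0,0],[0.011,0,0],[0.011,0,0],[0.011,0,0]])

```text
time: 2.6
eef_pos: [0.5039, 0.0854, 0.132]
tcp_rot: [0.257, 0.661, -0.259, 0.656]
contact_force: [-0.4, 0.3, -0.2]
opening: 0.49
```

```bash
python3 - <<'E'
from h import *
d=snap('wrist','w2'); pos()
W=pts(d)
cv2.imwrite('pics/w2b.png',cv2.resize(d['img'][100:400,140:540,::-1],(800,600),interpolation=cv2.INTER_CUBIC))
m=(W[...,2]>.1)&(W[...,2]<.135)&(np.hypot(W[...,0]-.506,W[...,1]-.087)<.022); p=W[m]; v=np.argwhere(m)
rad=np.array([-.7361,.6769]); tan=np.array([-.6769,-.7361]); q=p[:,:2]-[.506,.087]
print(len(p),'t',np.percentile(q@tan,[2,50,98]),'r',np.percentile(q@rad,[2,50,98]),p[:,2].max(),v.min(0),v.max(0))
# ring angle line fit
t=q@tan;r=q@rad; print('slope deg',np.degrees(np.polyfit(r,t,1)[0]))
E
```

```text
t 2.65 p [0.5052 0.0855 0.134 ] yaw 47.23 xdown [-0.004 -0.001 -1.   ] F [0.07 0.14 0.54] op 0.49 q [-0.03  0.03  2.05 -0.    1.06 -0.85]
815 t [-0.00455594 -0.00036004  0.003716  ] r [-0.01222441  0.00699581  0.01720449] 0.1349426181814516 [221 281] [278 321]
slope deg 0.9093262719081013
```

View pics/w2b.png

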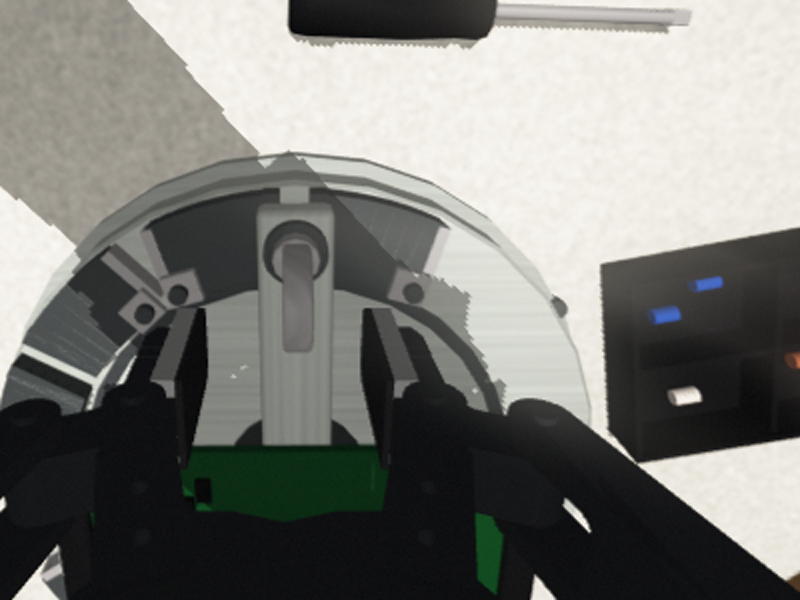

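```bash
python3 - <<'E'
from h import *
pos()
rows([((.5063,.0873,.09),47.4)])
E
```

```text
t 2.65 p [0.5052 0.0855 0.134 ] yaw 47.23 xdown [-0.004 -0.001 -1.   ] F [0.07 0.14 0.54] op 0.49 q [-0.03  0.03  2.05 -0.    1.06 -0.85]
travel [[0.044, 0.0021, -0.0003]]
dr [[-0.003, -0.002, 0.003]]
```

Emit:
play_rows(claw=[130,130,130,130,130], travel=[[0.01,0.002,0],[0.027,0.002,0],[0.044,0.002,0],[0.044,0.002,0],[0.044,0.002,0]], dr=[[-0.003,-0.002,0.003],[-0.003,-0.002,0.003],[-0.003,-0.002,0.003],[-0.003,-0.002,0.003],[-0.003,-0.002,0.003]])

```text
time: 3.15
eef_pos: [0.507, 0.0867, 0.0907]
tcp_rot: [0.257, 0.658, -0.257, 0.659]
contact_force: [0.5, 0.0, 0.5]
opening: 0.487
```

```bash
python3 - <<'E'
from h import *
d=snap('wrist','w3'); pos()
cv2.imwrite('pics/w3b.png',cv2.resize(d['img'][120:420,100:500,::-1],(800,600),interpolation=cv2.INTER_CUBIC))
rows([((.5063,.0873,.09),47.4)])
E
```

```text
t 3.2 p [0.5074 0.0868 0.0912] yaw 47.39 xdown [ 0.002  0.    -1.   ] F [ 0.06 -0.04  0.19] op 0.491 q [-0.03  0.1   2.07  0.    0.97 -0.86]
travel [[0.0012, -0.0004, -0.0012]]
dr [[0.0, 0.001, -0.002]]
```

View pics/w3b.png

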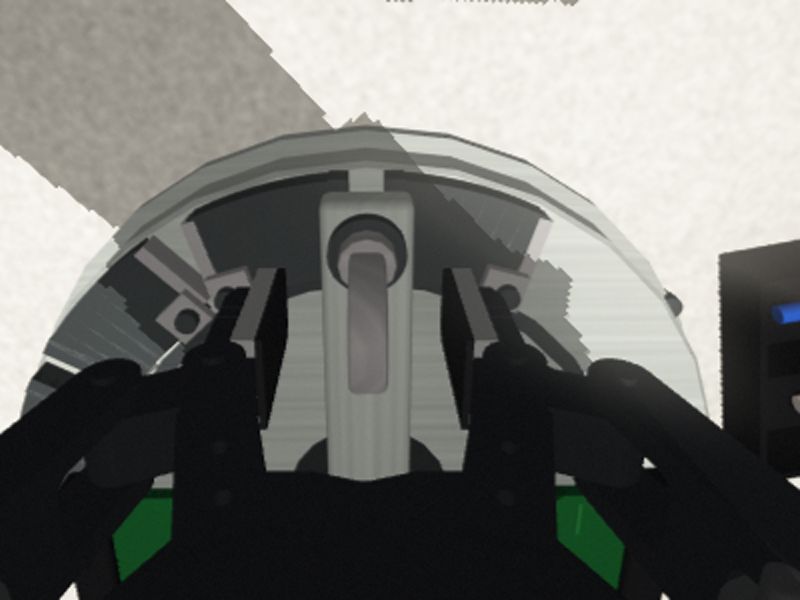

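Emit:
play_rows(claw=[130,215,215,215,215,240,240,240,240], travel=[[0.001,0,-0.0012],[0.001,0,-0.0012],[0.001,0,-0.0012],[0.001,0,-0.0012],[0.001,0,-0.0012],[0.001,0,-0.0012],[0.001,0,-0.0012],[0.001,0,-0.0012],[0.001,0,-0.0012]], dr=[[0,0.001,-0.002],[0,0.001,-0.002],[0,0.001,-0.002],[0,0.001,-0.002],[0,0.001,-0.002],[0,0.001,-0.002],[0,0.001,-0.002],[0,0.001,-0.002],[0,0.001,-0.002]], force=25)

```text
time: 4.1
eef_pos: [0.5067, 0.0877, 0.0903]
tcp_rot: [0.257, 0.659, -0.257, 0.659]
contact_force: [0.5, 0.1, 0.6]
opening: 0.098
```

```bash
python3 - <<'E'
from h import *
pos()
d=snap('wrist','w4')
cv2.imwrite('pics/w4b.png',cv2.resize(d['img'][120:420,100:500,::-1],(800,600),interpolation=cv2.INTER_CUBIC))
E
```

```text
t 4.1 p [0.5067 0.0877 0.0903] yaw 47.4 xdown [ 0. -0. -1.] F [0.46 0.09 0.6 ] op 0.098 q [-0.03  0.1   2.07 -0.    0.97 -0.85]
```

View pics/w4b.png

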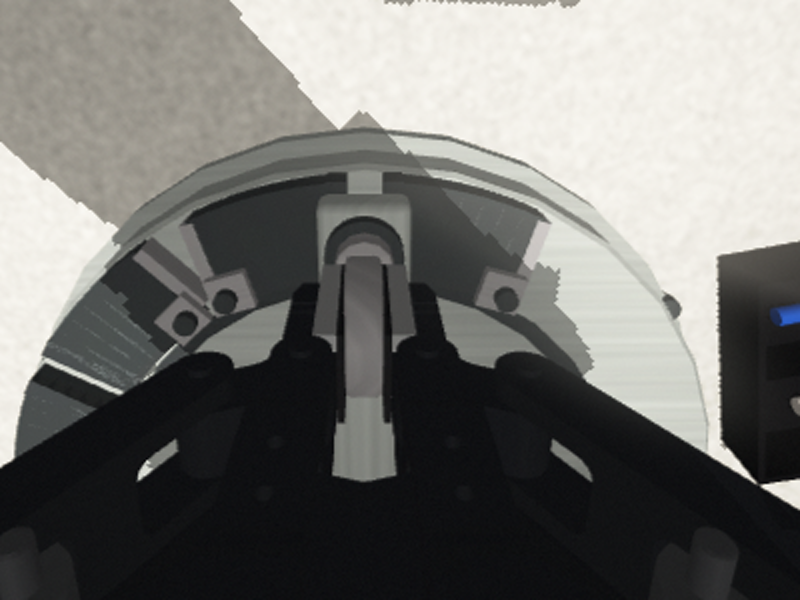

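Emit:
play_rows(claw=[255,255,255,255,255,255,255,255,255,255], travel=[[0,0,0],[-0.002,0,0],[-0.004,0,0],[-0.006,0,0],[-0.008,0,0],[-0.01,0,0],[-0.0115,0,0],[-0.013,0,0],[-0.013,0,0],[-0.013,0,0]], dr=[[0,0,0],[0,0,0],[0,0,0],[0,0,0],[0,0,0],[0,0,0],[0,0,0],[0,0,0],[0,0,0],[0,0,0]], force=60)

```text
time: 5.15
eef_pos: [0.5064, 0.0875, 0.1019]
tcp_rot: [0.257, 0.659, -0.257, 0.659]
contact_force: [5.1, 0.6, -10.9]
opening: 0.093
```

```bash
python3 - <<'E'
from h import *
pos()
d=snap('wrist','w5')
cv2.imwrite('pics/w5b.png',cv2.resize(d['img'][120:420,100:500,::-1],(800,600),interpolation=cv2.INTER_CUBIC))
d=snap('scene','s5'); W=pts(d)
m=(W[...,2]>.09)&(W[...,2]<.15)&(np.hypot(W[...,0]-.506,W[...,1]-.087)<.02);print(m.sum())
cv2.imwrite('pics/s5b.png',cv2.resize(d['img'][140:290,180:380,::-1],(800,600),interpolation=cv2.INTER_CUBIC))
E
```

```text
t 5.15 p [0.5064 0.0875 0.1019] yaw 47.41 xdown [ 0.    -0.001 -1.   ] F [  5.13   0.63 -10.88] op 0.093 q [-0.03  0.08  2.07 -0.    0.99 -0.85]
186
```

View pics/w5b.png

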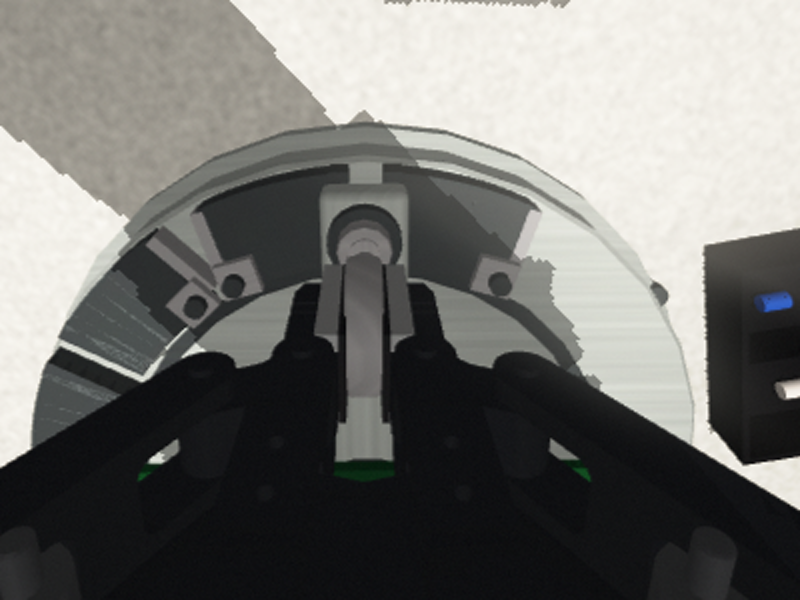

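View pics/s5b.png

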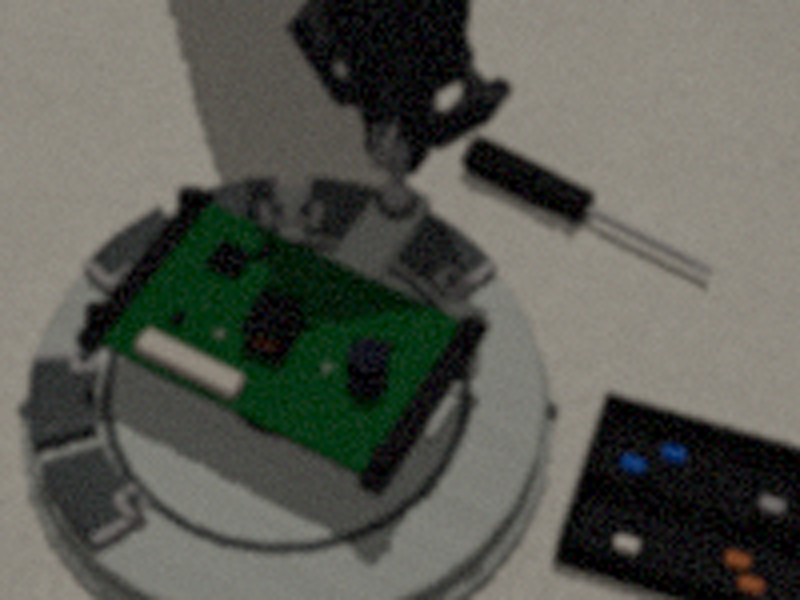

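```bash
cat >> h.py <<'E'
AX=np.array([.598,.0024])
def arc(angs,z,r,a0=137.1,yaw0=47.4):
    return [((AX[0]+r*np.cos(np.radians(a0+a)),AX[1]+r*np.sin(np.radians(a0+a)),z),yaw0+a) for a in angs]
E
python3 - <<'E'
from h import *
rows(arc([0,0,.5,1.5,3,5,7,9,11,13,15,17,18.5,19.5,20,20],.1049,.125))
E
```

```text
travel [[-0.003, 0.0, 0.0], [-0.003, 0.0, 0.0], [-0.003, -0.0011, 0.0], [-0.003, -0.0033, 0.0001], [-0.003, -0.0065, 0.0002], [-0.003, -0.0109, 0.0005], [-0.003, -0.0152, 0.0009], [-0.003, -0.0195, 0.0015], [-0.003, -0.0238, 0.0022], [-0.003, -0.0281, 0.0031], [-0.003, -0.0324, 0.0041], [-0.003, -0.0366, 0.0053], [-0.003, -0.0397, 0.0063], [-0.003, -0.0417, 0.007], [-0.003, -0.0428, 0.0074], [-0.003, -0.0428, 0.0074]]
dr [[0.0, 0.001, 0.0], [0.0, 0.001, 0.0], [-0.009, 0.001, 0.0], [-0.026, 0.001, 0.0], [-0.052, 0.001, 0.0], [-0.087, 0.001, 0.0], [-0.122, 0.001, 0.0], [-0.157, 0.001, 0.0], [-0.192, 0.001, 0.0], [-0.227, 0.001, 0.0], [-0.262, 0.001, 0.0], [-0.297, 0.001, 0.001], [-0.323, 0.001, 0.001], [-0.34, 0.001, 0.001], [-0.349, 0.001, 0.001], [-0.349, 0.001, 0.001]]
```

Emit:
play_rows(claw=[255,255,255,255,255,255], travel=[[-0.0015,0,0],[-0.003,0,0],[-0.003,0,0],[-0.003,-0.0011,0],[-0.003,-0.0033,0.0001],[-0.003,-0.005,0.0002]], dr=[[0,0.001,0],[0,0.001,0],[0,0.001,0],[-0.009,0.001,0],[-0.026,0.001,0],[-0.04,0.001,0]])

```text
time: 5.85
eef_pos: [0.503, 0.0835, 0.1034]
tcp_rot: [0.243, 0.664, -0.243, 0.664]
contact_force: [6.9, 1.2, -11.4]
opening: 0.092
```

```bash
python3 - <<'E'
from h import *
pos()
s=ctrl.get_state(); p=s['eef_pos'][:2]-AX; a=np.arctan2(p[1],p[0]); e=p/np.hypot(*p); print(np.degrees(a)-137.1,np.hypot(*p),'Fr',s['contact_force'][:2]@e,'Ft',s['contact_force'][:2]@[-e[1],e[0]])
rows(arc([3,4.5,6.5,9,11.5,14,16.5,19,21.5,24,26.5,29,31.5,33.5,34.5,35,35],.1050,.125))
E
```

```text
t 5.85 p [0.503  0.0835 0.1034] yaw 49.75 xdown [-0. -0. -1.] F [  6.95   1.24 -11.4 ] op 0.092 q [-0.03  0.07  2.08 -0.    0.99 -0.9 ]
2.432832328431232 0.12493756767303946 Fr -4.478736645435536 Ft -5.455798280668751
travel [[-0.0016, -0.0012, -0.0001], [-0.0016, -0.0045, 0.0], [-0.0016, -0.0089, 0.0002], [-0.0016, -0.0143, 0.0007], [-0.0016, -0.0197, 0.0014], [-0.0016, -0.0251, 0.0024], [-0.0016, -0.0304, 0.0036], [-0.0016, -0.0357, 0.005], [-0.0016, -0.0409, 0.0066], [-0.0016, -0.046, 0.0085], [-0.0016, -0.051, 0.0106], [-0.0016, -0.056, 0.0129], [-0.0016, -0.0608, 0.0154], [-0.0016, -0.0646, 0.0176], [-0.0016, -0.0664, 0.0188], [-0.0016, -0.0674, 0.0193], [-0.0016, -0.0674, 0.0193]]
dr [[-0.011, 0.0, 0.0], [-0.037, 0.0, 0.0], [-0.072, 0.0, 0.0], [-0.116, 0.0, 0.0], [-0.16, 0.0, 0.0], [-0.203, 0.0, 0.0], [-0.247, 0.0, 0.0], [-0.291, 0.0, 0.0], [-0.334, 0.0, 0.0], [-0.378, 0.0, 0.0], [-0.421, 0.0, 0.0], [-0.465, 0.0, 0.0], [-0.509, 0.0, 0.0], [-0.544, 0.0, 0.0], [-0.561, 0.0, 0.0], [-0.57, 0.0, 0.0], [-0.57, 0.0, 0.0]]
```

Emit:
play_rows(claw=[255,255,255,255,255,255,255,255,255,255,255,255,255,255,255,255,255], travel=[[-0.0016,-0.0012,0.0002],[-0.0016,-0.0045,0.0004],[-0.0016,-0.0089,0.0006],[-0.0016,-0.0143,0.0011],[-0.0016,-0.0197,0.0018],[-0.0016,-0.0251,0.0028],[-0.0016,-0.0304,0.004],[-0.0016,-0.0357,0.0054],[-0.0016,-0.0408,0.007],[-0.0016,-0.0459,0.0089],[-0.0016,-0.0508,0.011],[-0.0016,-0.0558,0.0133],[-0.0016,-0.0606,0.0158],[-0.0016,-0.0644,0.018],[-0.0016,-0.0662,0.0192],[-0.0016,-0.0672,0.0197],[-0.0016,-0.0672,0.0197]], dr=[[-0.011,0,0],[-0.037,0,0],[-0.072,0,0],[-0.116,0,0],[-0.16,0,0],[-0.203,0,0],[-0.247,0,0],[-0.291,0,0],[-0.334,0,0],[-0.378,0,0],[-0.421,0,0],[-0.465,0,0],[-0.509,0,0],[-0.544,0,0],[-0.561,0,0],[-0.57,0,0],[-0.57,0,0]])

```text
time: 7.55
eef_pos: [0.4756, 0.0195, 0.1043]
tcp_rot: [0.047, 0.704, -0.047, 0.707]
contact_force: [9.1, 1.8, -10.7]
opening: 0.096
```

```bash
cat >> h.py <<'E'
def st():
    pos(); s=ctrl.get_state(); p=s['eef_pos'][:2]-AX; a=np.arctan2(p[1],p[0]); e=p/np.hypot(*p); print('ang',np.degrees(a)-137.1,'r',np.hypot(*p),'Fr',s['contact_force'][:2]@e,'Ft',s['contact_force'][:2]@[-e[1],e[0]],'M',s['wrist_torque'].round(2))
E
python3 - <<'E'
from h import *
st()
d=snap('wrist','w6'); snap('top','t6')
cv2.imwrite('pics/w6b.png',cv2.resize(d['img'][120:420,100:500,::-1],(800,600),interpolation=cv2.INTER_CUBIC))
E
```

```text
t 7.55 p [0.4756 0.0195 0.1043] yaw 82.38 xdown [ 0.004  0.    -1.   ] F [  9.06   1.76 -10.67] op 0.096 q [-0.17 -0.01  2.16  0.    0.99 -1.61]
ang 34.92929390399286 r 0.12361353548882573 Fr -8.732189476228147 Ft -3.001519295852846 M [ 0.23 -1.26  0.22]
```

View pics/w6b.png

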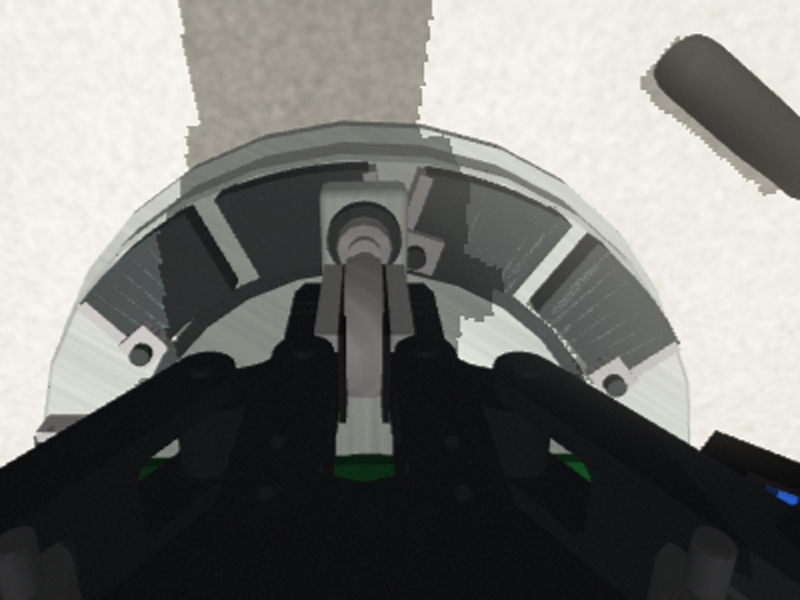

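```bash
python3 - <<'E'
from h import *
rows(arc([35,35.5,37,39,41.5,44,46.5,49,51,52.5,53.3,53.6,53.6],.1054,.1232))
E
```

```text
travel [[-0.0011, -0.0002, 0.0004], [-0.0011, -0.0013, 0.0004], [-0.0011, -0.0045, 0.0005], [-0.0011, -0.0088, 0.0007], [-0.0011, -0.0141, 0.0012], [-0.0011, -0.0195, 0.0019], [-0.0011, -0.0248, 0.0028], [-0.0011, -0.03, 0.004], [-0.0011, -0.0342, 0.005], [-0.0011, -0.0373, 0.006], [-0.0011, -0.0389, 0.0065], [-0.0011, -0.0395, 0.0067], [-0.0011, -0.0395, 0.0067]]
dr [[0.0, 0.003, -0.001], [-0.009, 0.003, -0.001], [-0.035, 0.003, -0.001], [-0.07, 0.003, 0.0], [-0.114, 0.003, 0.0], [-0.157, 0.003, 0.0], [-0.201, 0.003, 0.0], [-0.245, 0.004, 0.0], [-0.28, 0.004, 0.0], [-0.306, 0.004, 0.0], [-0.32, 0.004, 0.0], [-0.325, 0.004, 0.0], [-0.325, 0.004, 0.0]]
```

Emit:
play_rows(claw=[255,255,255,255,255,255,255,255,255,255,255,255,255], travel=[[-0.0011,-0.0002,0.0004],[-0.0011,-0.0013,0.0004],[-0.0011,-0.0045,0.0005],[-0.0011,-0.0088,0.0007],[-0.0011,-0.0141,0.0012],[-0.0011,-0.0195,0.0019],[-0.0011,-0.0248,0.0028],[-0.0011,-0.03,0.004],[-0.0011,-0.0342,0.005],[-0.0011,-0.0373,0.006],[-0.0011,-0.0389,0.0065],[-0.0011,-0.0395,0.0067],[-0.0011,-0.0395,0.0067]], dr=[[0,0.003,-0.001],[-0.009,0.003,-0.001],[-0.035,0.003,-0.001],[-0.07,0.003,0],[-0.114,0.003,0],[-0.157,0.003,0],[-0.201,0.003,0],[-0.245,0.004,0],[-0.28,0.004,0],[-0.306,0.004,0],[-0.32,0.004,0],[-0.325,0.004,0],[-0.325,0.004,0]])

```text
time: 8.95
eef_pos: [0.4771, -0.0197, 0.1041]
tcp_rot: [-0.067, 0.703, 0.068, 0.704]
contact_force: [7.3, 3.1, -11.9]
opening: 0.096
```

```bash
python3 - <<'E'
from h import *
st()
d=snap('wrist','w7'); snap('top','t7')
cv2.imwrite('pics/w7b.png',cv2.resize(d['img'][120:420,100:500,::-1],(800,600),interpolation=cv2.INTER_CUBIC))
E
```

```text
t 8.95 p [ 0.4771 -0.0197  0.1041] yaw 100.92 xdown [ 0.001  0.002 -1.   ] F [  7.32   3.14 -11.93] op 0.096 q [-0.26 -0.    2.15  0.    0.99 -2.02]
ang -306.7598289917371 r 0.12294283014179692 Fr -7.766117860322372 Ft -1.7699681615251255 M [ 0.25 -1.16  0.14]
```

View pics/w7b.png

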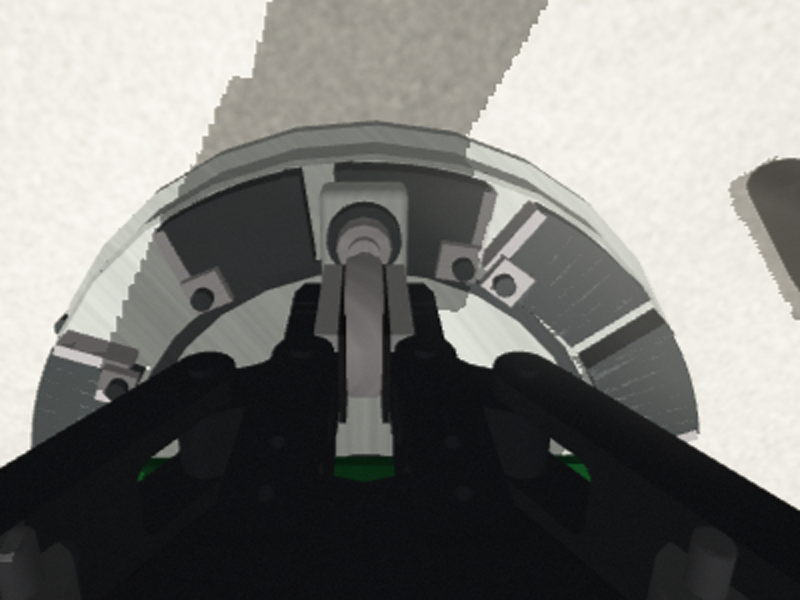

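Emit:
play_rows(claw=[255,255,255,255,213,213,213], travel=[[0.001,0,0.0004],[0.002,0,0.0007],[0.003,0,0.0007],[0.0035,0,0.0007],[0.0035,0,0.0007],[0.0035,0,0.0007],[0.0035,0,0.0007]], dr=[[0,0,0],[0,0,0],[0,0,0],[0,0,0],[0,0,0],[0,0,0],[0,0,0]], force=30)

```text
time: 9.75
eef_pos: [0.4784, -0.0198, 0.1016]
tcp_rot: [-0.067, 0.703, 0.068, 0.705]
contact_force: [0.3, 0.3, -1.1]
opening: 0.164
```

```bash
python3 - <<'E'
from h import *
st()
d=snap('wrist','w8')
cv2.imwrite('pics/w8b.png',cv2.resize(d['img'][120:420,100:500,::-1],(800,600),interpolation=cv2.INTER_CUBIC))
d=snap('scene','s8')
cv2.imwrite('pics/s8b.png',cv2.resize(cv2.convertScaleAbs(d['img'][140:290,180:380,::-1],alpha=1.8),(800,600),interpolation=cv2.INTER_CUBIC))
E
```

```text
t 9.75 p [ 0.4784 -0.0198  0.1016] yaw 100.91 xdown [ 0.002  0.002 -1.   ] F [ 0.33  0.29 -1.09] op 0.164 q [-0.25  0.    2.15  0.    0.99 -2.02]
ang -306.58657907698455 r 0.1216654335023981 Fr -0.375121751825534 Ft -0.22497771453995377 M [ 0.05  0.03 -0.02]
```

View pics/w8b.png

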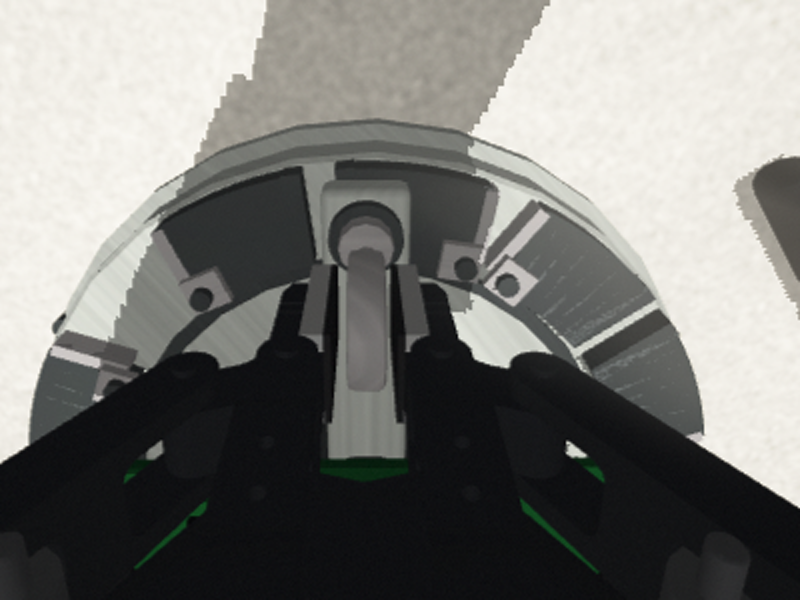

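View pics/s8b.png

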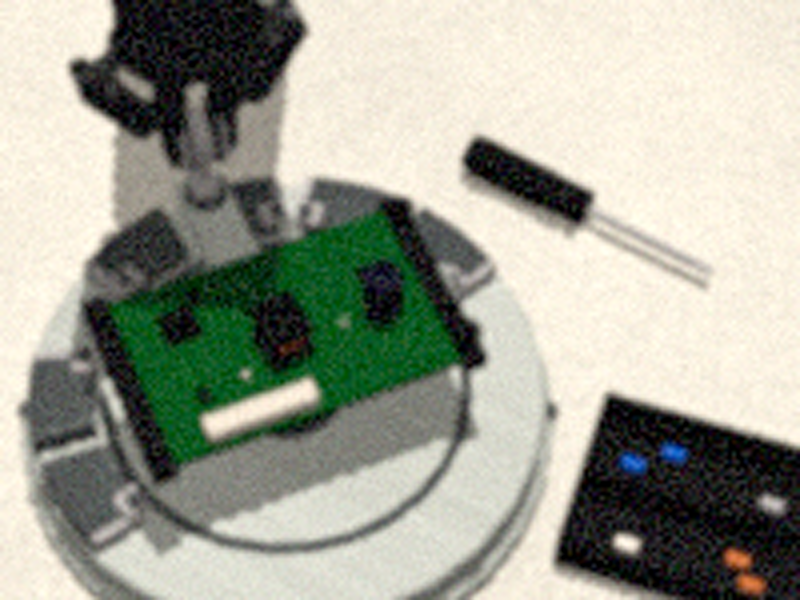

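```bash
python3 - <<'E'
from h import *
t=[]
A=[53.4,53.4,53.6,54,54.4,54.8,55.2,55.6,56,56.4,56.8,57.2,57.6,58,58,58]
Z=[.0995,.0975,.0955]+[.0955]*13
for a,z in zip(A,Z): t+=arc([a],z,.1225)
rows(t)
E
```

```text
travel [[0.0018, -0.0001, -0.0006], [0.0038, -0.0001, -0.0006], [0.0058, -0.0005, -0.0006], [0.0058, -0.0014, -0.0006], [0.0058, -0.0022, -0.0006], [0.0058, -0.0031, -0.0006], [0.0058, -0.004, -0.0006], [0.0058, -0.0048, -0.0006], [0.0058, -0.0057, -0.0006], [0.0058, -0.0065, -0.0005], [0.0058, -0.0074, -0.0005], [0.0058, -0.0082, -0.0004], [0.0058, -0.0091, -0.0004], [0.0058, -0.0099, -0.0003], [0.0058, -0.0099, -0.0003], [0.0058, -0.0099, -0.0003]]
dr [[0.002, 0.002, -0.001], [0.002, 0.002, -0.001], [-0.002, 0.002, -0.001], [-0.008, 0.002, -0.001], [-0.015, 0.002, -0.001], [-0.022, 0.002, -0.001], [-0.029, 0.002, -0.001], [-0.036, 0.002, -0.001], [-0.043, 0.002, -0.001], [-0.05, 0.002, -0.001], [-0.057, 0.002, -0.001], [-0.064, 0.002, -0.001], [-0.071, 0.002, -0.001], [-0.078, 0.002, -0.001], [-0.078, 0.002, -0.001], [-0.078, 0.002, -0.001]]
```

Emit:
play_rows(claw=[213,213,213,213,213,213,213,213,213,213,213,213,213,213,213], travel=[[0.0018,0,-0.0006],[0.0038,0,-0.0006],[0.0058,-0.0005,-0.0006],[0.0058,-0.0014,-0.0006],[0.0058,-0.0022,-0.0006],[0.0058,-0.0031,-0.0006],[0.0058,-0.004,-0.0006],[0.0058,-0.0048,-0.0006],[0.0058,-0.0057,-0.0006],[0.0058,-0.0065,-0.0005],[0.0058,-0.0074,-0.0005],[0.0058,-0.0082,-0.0004],[0.0058,-0.0091,-0.0004],[0.0058,-0.0099,-0.0003],[0.0058,-0.0099,-0.0003]], dr=[[0.002,0.002,-0.001],[0.002,0.002,-0.001],[-0.002,0.002,-0.001],[-0.008,0.002,-0.001],[-0.015,0.002,-0.001],[-0.022,0.002,-0.001],[-0.029,0.002,-0.001],[-0.036,0.002,-0.001],[-0.043,0.002,-0.001],[-0.05,0.002,-0.001],[-0.057,0.002,-0.001],[-0.064,0.002,-0.001],[-0.071,0.002,-0.001],[-0.078,0.002,-0.001],[-0.078,0.002,-0.001]])

```text
time: 11.35
eef_pos: [0.4797, -0.0297, 0.0954]
tcp_rot: [-0.095, 0.701, 0.095, 0.701]
contact_force: [-0.5, 2.3, -2.5]
opening: 0.166
```

```bash
cat >> h.py <<'E'
def look(n,near):
    d=snap('wrist',n); cv2.imwrite(f'pics/{n}b.png',cv2.resize(d['img'][160:400,150:470,::-1],(800,600),interpolation=cv2.INTER_CUBIC))
    W=pts(d); m=(W[...,2]>.09)&(W[...,2]<.15)&(np.hypot(W[...,0]-near[0],W[...,1]-near[1])<.022)
    m[:, :271]=0; m[:,297:]=0
    p=W[m]; q=p[:,:2]-AX; print('ringz max',np.percentile(p[:,2],[50,90,97]) if len(p) else None,len(p))
    h=p[p[:,2]>np.percentile(p[:,2],60)]; q=h[:,:2]-AX; print('ring ang',np.median(np.degrees(np.arctan2(q[:,1],q[:,0]))%360)-137.1)
E
python3 - <<'E'
from h import *
st(); s=ctrl.get_state(); look('w9',s['eef_pos'][:2])
E
```

```text
t 11.35 p [ 0.4797 -0.0297  0.0954] yaw 105.4 xdown [-0. -0. -1.] F [-0.48  2.28 -2.51] op 0.166 q [-0.27  0.02  2.15 -0.    0.97 -2.11]
ang -301.92352790795417 r 0.12262606055787513 Fr -0.136429114184512 Ft -2.325717157105199 M [ 0.35  0.03 -0.04]
ringz max [0.13155311 0.13437187 0.13480748] 1416
ring ang 57.39266374992539
```

View pics/w9b.png

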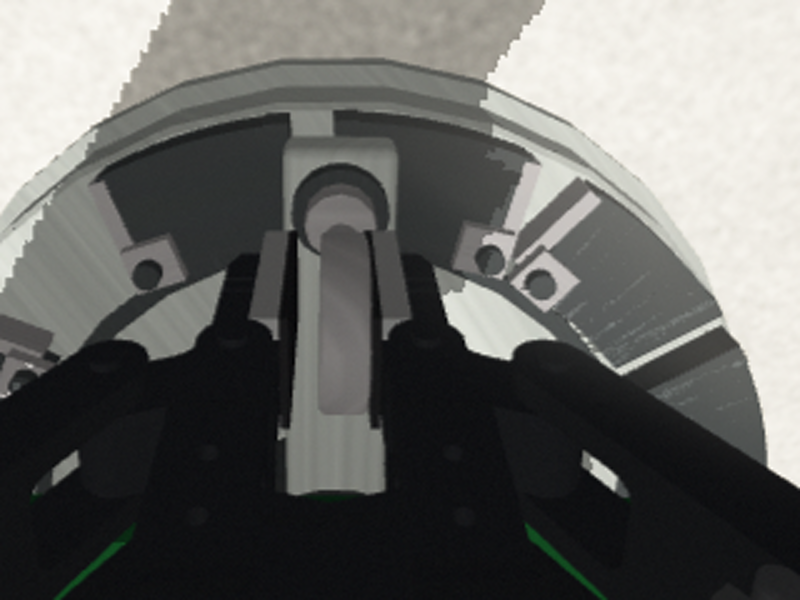

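```bash
python3 - <<'E'
from h import *
rows(arc([58.5,58.9,59.3,59.7,60,60.2,60.4,60.6,60.8,61,61.2,61.4,61.6,61.8,62,62.2],.0955,.1226))
E
```

```text
travel [[-0.0001, -0.0009, 0.0001], [-0.0001, -0.0018, 0.0001], [-0.0001, -0.0026, 0.0001], [-0.0001, -0.0035, 0.0001], [-0.0001, -0.0041, 0.0001], [-0.0001, -0.0046, 0.0001], [-0.0001, -0.005, 0.0001], [-0.0001, -0.0054, 0.0002], [-0.0001, -0.0058, 0.0002], [-0.0001, -0.0063, 0.0002], [-0.0001, -0.0067, 0.0002], [-0.0001, -0.0071, 0.0002], [-0.0001, -0.0075, 0.0003], [-0.0001, -0.008, 0.0003], [-0.0001, -0.0084, 0.0003], [-0.0001, -0.0088, 0.0003]]
dr [[-0.009, 0.0, 0.0], [-0.016, 0.0, 0.0], [-0.023, 0.0, 0.0], [-0.03, 0.0, 0.0], [-0.035, 0.0, 0.0], [-0.039, 0.0, 0.0], [-0.042, 0.0, 0.0], [-0.046, 0.0, 0.0], [-0.049, 0.0, 0.0], [-0.053, 0.0, 0.0], [-0.056, 0.0, 0.0], [-0.06, 0.0, 0.0], [-0.063, 0.0, 0.0], [-0.066, 0.0, 0.0], [-0.07, 0.0, 0.0], [-0.073, 0.0, 0.0]]
```

Emit:
play_rows(claw=[213,213,213,213,213,213], travel=[[0,-0.0009,0.0001],[0,-0.0018,0.0001],[0,-0.0026,0.0001],[0,-0.0035,0.0001],[0,-0.0041,0.0001],[0,-0.0045,0.0001]], dr=[[-0.009,0,0],[-0.016,0,0],[-0.023,0,0],[-0.03,0,0],[-0.035,0,0],[-0.038,0,0]])

```text
time: 12.0
eef_pos: [0.4809, -0.0343, 0.0955]
tcp_rot: [-0.108, 0.699, 0.108, 0.699]
contact_force: [-1.0, 2.4, -1.3]
opening: 0.164
```

```bash
python3 - <<'E'
from h import *
st(); s=ctrl.get_state(); look('w10',s['eef_pos'][:2])
E
```

```text
t 12.0 p [ 0.4809 -0.0343  0.0955] yaw 107.6 xdown [-0.    -0.001 -1.   ] F [-0.95  2.4  -1.3 ] op 0.164 q [-0.28  0.02  2.15 -0.    0.98 -2.16]
ang -299.6884170508132 r 0.12272616385199185 Fr 0.1916096990382205 Ft -2.574844385319234 M [ 0.35  0.08 -0.08]
ringz max [0.1299755  0.13272333 0.13316205] 1395
ring ang 59.6035638640692
```

Emit:
play_rows(claw=[213,213,213], travel=[[0,-0.0004,0],[0,-0.0008,0],[0,-0.0008,0]], dr=[[-0.003,0,0],[-0.006,0,0],[-0.006,0,0]])

```text
time: 12.35
eef_pos: [0.4815, -0.0355, 0.0959]
tcp_rot: [-0.111, 0.698, 0.11, 0.699]
contact_force: [-0.9, 0.5, 0.3]
opening: 0.164
```

```bash
python3 - <<'E'
from h import *
st(); s=ctrl.get_state(); look('w11',s['eef_pos'][:2])
E
```

```text
t 12.35 p [ 0.4815 -0.0355  0.0959] yaw 107.96 xdown [ 0.    -0.002 -1.   ] F [-0.88  0.46  0.29] op 0.164 q [-0.28  0.02  2.14 -0.    0.97 -2.17]
ang -299.08556978482625 r 0.12246405161177382 Fr 0.6923341136598681 Ft -0.7133091248787345 M [0.2  0.13 0.06]
ringz max [0.12140481 0.12405288 0.12449843] 1269
ring ang 60.09533347987215
```

View pics/w11b.png

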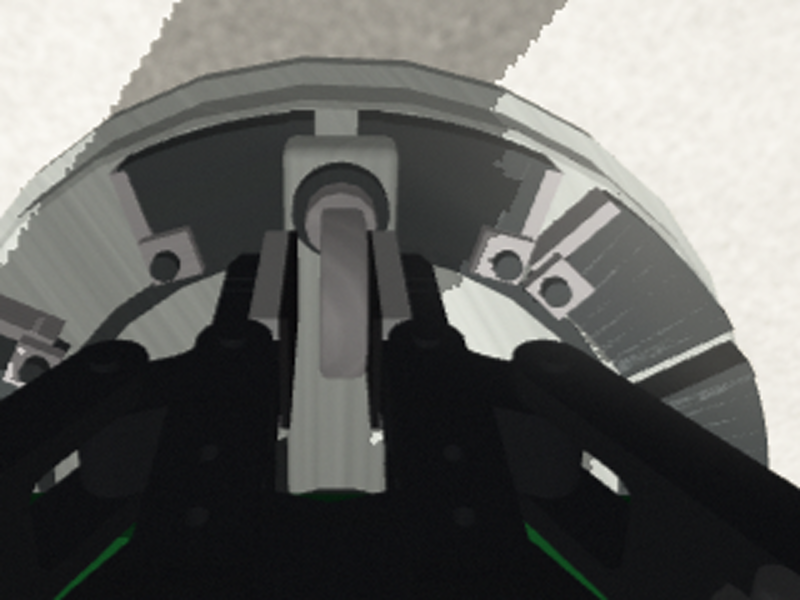

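Emit:
play_rows(claw=[213,213,150,130,130,130,130,130,130,130,130,130,130], travel=[[0,0.001,0],[0,0.002,0],[0,0.002,0],[0,0.002,0],[0,0.002,0],[-0.01,0.002,0],[-0.03,0.002,0],[-0.06,0.002,0],[-0.09,0.002,0],[-0.12,0.002,0],[-0.14,0.002,0],[-0.15,0.002,0],[-0.15,0.002,0]], dr=[[0,0,0],[0,0,0],[0,0,0],[0,0,0],[0,0,0],[0,0,0],[0,0,0],[0,0,0],[0,0,0],[0,0,0],[0,0,0],[0,0,0],[0,0,0]])

```text
time: 13.7
eef_pos: [0.4817, -0.0336, 0.2479]
tcp_rot: [-0.112, 0.697, 0.109, 0.7]
contact_force: [-0.4, -0.2, -0.6]
opening: 0.492
```

```bash
python3 - <<'E'
from h import *
st()
d=snap('wrist','w12'); W=pts(d)
rad=(np.hypot(W[...,0]-AX[0],W[...,1]-AX[1])); ang=np.degrees(np.arctan2(W[...,1]-AX[1],W[...,0]-AX[0]))%360-137.1
m=(rad>.105)&(rad<.147)&(W[...,2]>.11)&(W[...,2]<.14)&(abs(ang-60)<12)
print(m.sum(),'z',np.percentile(W[m][:,2],[50,95,98]),'ang',np.median(ang[m]))
cv2.imwrite('pics/w12b.png',cv2.resize(d['img'][100:400,80:480,::-1],(800,600),interpolation=cv2.INTER_CUBIC))
d=snap('scene','s12')
cv2.imwrite('pics/s12b.png',cv2.resize(cv2.convertScaleAbs(d['img'][140:290,180:380,::-1],alpha=1.8),(800,600),interpolation=cv2.INTER_CUBIC))
d=snap('top','t12')
cv2.imwrite('pics/t12b.png',cv2.resize(cv2.convertScaleAbs(d['img'][120:270,200:400,::-1],alpha=1.8),(800,600),interpolation=cv2.INTER_CUBIC))
E
```

```text
t 13.7 p [ 0.4817 -0.0336  0.2479] yaw 107.96 xdown [ 0.004 -0.003 -1.   ] F [-0.38 -0.24 -0.57] op 0.492 q [-0.28 -0.17  2.02 -0.    1.28 -2.16]
ang -299.91268056571295 r 0.12176912202826495 Fr 0.43135211493871073 Ft 0.11927445349960965 M [0.02 0.02 0.03]
287 z [0.12161562 0.12437932 0.12470663] ang 60.08545361137993
```

View pics/w12b.png

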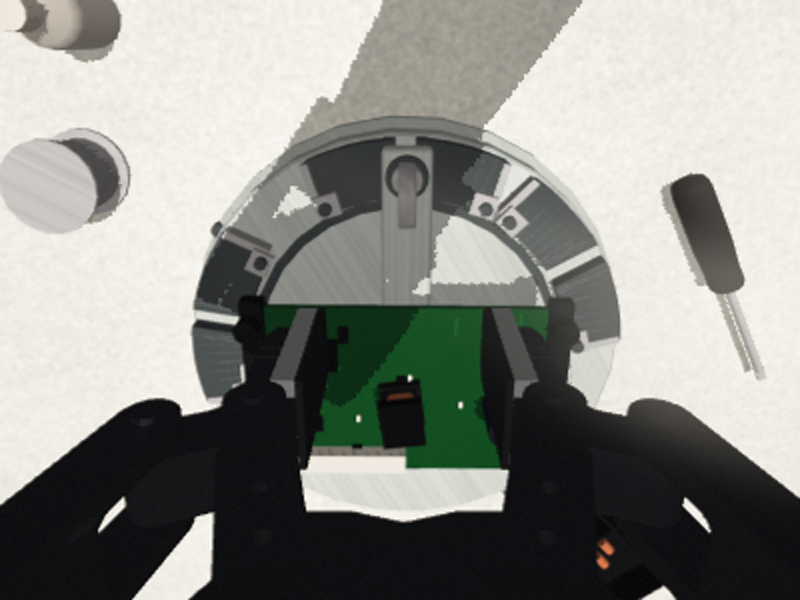

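View pics/s12b.png

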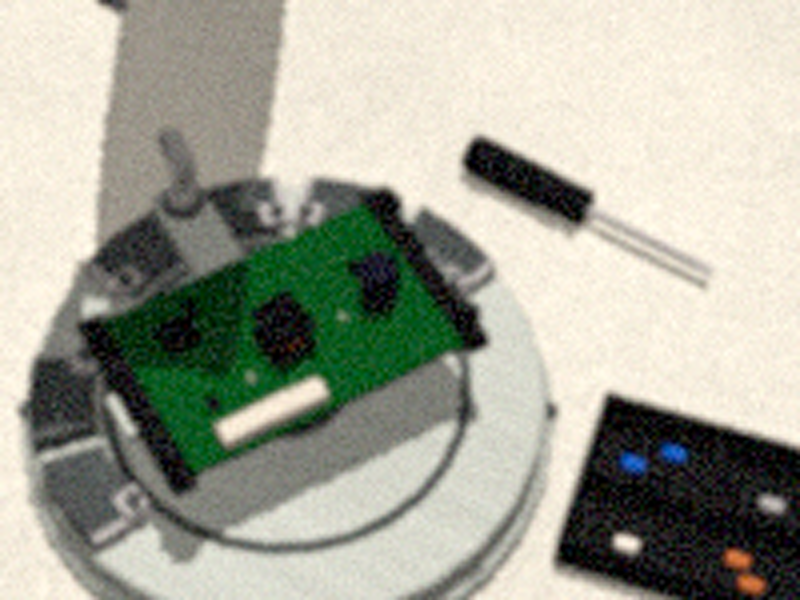

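View pics/t12b.png

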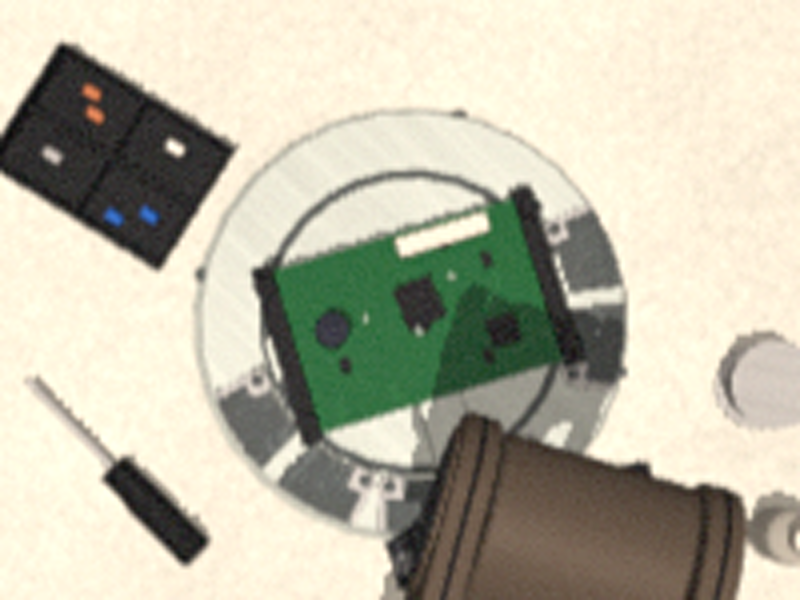

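```bash
python3 - <<'E'
from h import *
print(ctrl.sign_off())
E
```

```text
the job is handed in; nothing more can be done
None
```

The board holder is now at the next stop block with its pin home in the notch. The job is handed in at 13.9 s of the 46 s allowed.

**What I did:**
- I gripped the ring across its 9 mm, lifted it about 13 mm and swung the arm anticlockwise to about 53°.
- I lowered the pin onto the second block and opened the fingers to about 14 mm around the ring. Then I pushed it along in small steps at about 2.5 N until the pin dropped.
- I backed the finger off the ring, opened the gripper and withdrew straight up to 0.25 m.

**Last checks:**
- **Pin:** the top of the ring is 124.7 mm above the bench, against 124.5 mm at the start with the pin down and about 134.8 mm while riding on the block. So the pin is fully down.
- **Position:** the arm stands about 60.1° on by my axis estimate. The top camera had put this block's notch at about 60.3°.
- **Parts and bench:** the capacitor and choke are still standing, and the things on the bench that I could see have not moved.
- **Forces:** the highest readings I took were about 12 N upright and 9 N sideways, while swinging with the ring gripped. They were near zero at the end. I read forces only at the end of each move, so brief peaks in between were not seen.

**Disagreements:** the swivel axis from the different cameras differed by 1–2 mm. That caused the sideways pull during the swing, and it disappeared once I let go of the ring.

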